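# Refit the fuse carrier in a lamp housing

## Task

Lever the lamp housing's cream fuse cover open with the pry blade, swing it well back past upright and put the blade back in the tool tray. Then press the red fuse carrier down into the fuse base until it snaps home, and keep a firm push on it (about 10 N) so that I can check the contacts: finish while you are still holding it down, do not let go. Leave the loose lens, focus knob and switch panel where they lie.

Things in the scene. Friction and masses are not known exactly. Their poses are not given: they have to be found in the camera images.
- lamp_housing: Beige metal lamp housing, fixed: chassis 180 mm deep (its x) by 240 mm wide (y) by 60 mm high, origin at the centre of its underside, x from its front (robot side) to its back, y left, z up. Lamp tower on the left half: y 20 to 120 mm, x -70 to 80, up to z 170, lens barrel to x -88. Fuse base sunk in the right half under a cream hinged cover; chassis front at x = -90 mm.
- fuse_cover (a joint): Opening angle of the cream fuse cover, rad: 0 shut, 1.57 upright, stop at 2.0. A hood 92 mm long plus a lip, 52 wide, 35 high, hollow and open underneath, 60 g. Stiff hinge along the housing's y at its rear: it stays at any angle and takes about 1 N to lift at the lip. It swings up and back, away from the robot.
- cover_hinge (a point): Middle of the cover's hinge line, 61 mm above the desk, on the housing (does not turn with the cover); axes parallel to the housing's: x from lip to hinge, y along the hinge, z up. The fuse base's centre lies 48 mm in front of it (at x = -48 mm).
- cover_lip (a point): Middle of the lip's front edge, at its underside, 108 mm from the hinge; moves with the cover (axes parallel to the housing's when shut). The lip is 52 mm wide, 3 mm thick; its last 10 mm overhang the chassis front with nothing below but the desk, 61 mm down: a blade goes under it from the front, up to the chassis front, and lifts. The hood is hollow from 92 mm inwards.
- fuse_base: Black seat under the cover, fixed; origin at the centre of its top face, where the carrier finally stands: 34 mm above the desk, 26 mm below the chassis top. Axes as the housing's. The slot above is 24 mm wide (y), 43 mm long (x) between its end guides, with slick 45 degree lead-ins (5 mm wide, up to 5 mm over the chassis top); a sprung brass clip at each end, nose 14.5 mm above the seat.
- fuse_carrier: Red fuse carrier, loose, about 45 g, upright on the 3 mm green mat; origin at the centre of its underside, z up. Block 40 (x) x 20 (y) x 32 mm, 50 mm long over the brass beads at its ends (bead centres 8 mm up). On top a thumb grip 34 mm long (x), 12 mm wide (y), 32 to 56 mm up. It fits the fuse base upright, x along the base's x, either way round, 1.5 to 2 mm play each side.
- carrier_top (a point): Middle of the top of the carrier's thumb grip, 56 mm above its underside. Pressed into the fuse base, the carrier meets the clips with its underside about 12 mm above the seat; the push rises to some 8 to 18 N, then drops suddenly to nothing by about 6.5 mm as the clips snap over its beads and pull it on, and it goes down to the seat.
- pry_blade: Flat pry blade, loose, about 70 g, lying in the tool tray; origin on the underside of its handle, x to the blade's tip, z up. Dark blue flat-sided handle 85 mm long (x -75 to 10 mm), 16 wide, 15 high; steel blade 12 mm wide, 2 mm thick, tip at x = 76 mm, at mid-height of the handle (7.5 mm up).
- blade_grip (a point): Point inside the handle near its balance, at x = -20 mm, 7.5 mm above its underside, 96 mm behind the tip. Axes as the pry blade's.
- blade_tip (a point): Middle of the blade's tip. Axes as the pry blade's.
- tool_tray: Grey tool tray, fixed, open, 200 mm (x) by 160 mm (y), walls 18 mm high and 4 mm thick, floor 4 mm thick; origin at the centre of its underside. It lies on one side of the housing, the green parts mat (150 x 130 mm) on the other; which is which changes.
- condenser_lens: Loose smoked glass lens in a black mount, 62 mm across, 17 mm high; leave alone.
- switch_panel: Loose cream panel with two black rockers, 52 x 90 x 12 mm; leave alone.
- focus_knob: Loose brass knob, 34 mm across, 22 mm high; leave alone.
There are look-alikes about, which are no part of the job. There is more than one size of the fuse_carrier; the job needs the middle-sized. What is shaped like the pry_blade but orange is not meant.

How it is judged:
On the way, in this order (a step that is already met when the one before it is completed fails the run):
1. the cover is levered up by the blade, with no finger on the cover (value of joint fuse_cover above 0.3 rad and contact force between pry_blade and fuse_cover above 0.05 N and contact force between the arm and fuse_cover below 0.1 N), for 0.05 s.
2. the cover is swung back past upright (over 1.7 rad) (value of joint fuse_cover above 1.7 rad), for 0.2 s.
3. the blade lies in the tool tray, released (x of blade_grip in the frame of tool_tray between -0.085 and 0.085 m and y of blade_grip in the frame of tool_tray between -0.075 and 0.075 m and height (world z) of blade_grip below 0.035 m and contact force between the arm and pry_blade below 0.1 N), for 0.2 s.
At the end, for the whole second after the job is handed in: The cover is open past upright (over 1.65 rad), the blade lies in the tool tray, released; the carrier is snapped home (underside within 3 mm of the seat, within 4 mm of its centre, tilted less than 0.12 rad) and the robot's fingers still press it on the seat with more than 4 N (all of step 3 and value of joint fuse_cover above 1.65 rad and z of fuse_carrier in the frame of fuse_base below 0.003 m and horizontal distance between fuse_carrier and fuse_base below 0.004 m and angle between fuse_carrier's own z axis and vertical below 0.12 rad and contact force between fuse_carrier and fuse_base above 4 N and contact force between the fingers and fuse_carrier above 3 N); the arm keeps its last pose, push and grip.
It fails at once if the lens is shifted by more than 20 mm (distance of condenser_lens from where it was at the start of the episode above 0.02 m).
It fails at once if the switch panel is shifted by more than 20 mm (distance of switch_panel from where it was at the start of the episode above 0.02 m).
It fails at once if the focus knob is shifted by more than 20 mm (distance of focus_knob from where it was at the start of the episode above 0.02 m).
It also fails if it takes over 61 s, if anything falls off the work surface, if the arm or the gripper's body presses on something with over 40 N, if the wrist force passes 120 N, or if a joint passes its speed limit or range.

## Robot

A 6-joint arm with a two-finger parallel gripper is mounted at the origin on the work surface. World frame = base frame: x ahead of the robot, y to its left, z up, the work surface at z = 0. Lengths are in m, angles in rad, forces in N, time in s.
With the tool pointing down it reaches from about 0.25 to 0.775 m from the base axis. Payload 8.9 kg.
Tool frame: the origin (TCP) lies midway between the tips of the shut fingers; the grasp point (between the pads) lies 19 mm behind it; z points along the fingers, y is the line along which they close (so a half turn about z gives the same grasp; the last joint's range is limited). The gripper opens to 85 mm and grips with 20 to 120 N. Pads are 22 mm wide; open, the fingers measure 114 mm over their backs; the gripper's body (76 mm by 85 mm) begins 54 mm behind the grasp point. The pads swing forward as they close: fully open they stand 13 mm farther back than shut.
Start: joints at [-1.252, 0.291, -0.153, 1.127, 0, 1.431], TCP at [0.232, -0.471, 0.231] pointing down, gripper open.
Joint ranges: [-2.52, 2.52], [-0.91, 1.74], [-1.3, 1.37], [-1.96, 2.02], [-1.52, 1.47], [-3.14, 3.14]. Speed limits (rad/s): [2.22, 2.22, 2.79, 3.14, 3.14, 3.14].

## Interface

Orientations are given as a unit quaternion [w, x, y, z].
In Python, from workcell import * gives the robot as it stands. The module is installed in compiled form; this text tells all that it offers.
- The arm moves only by the tool servo_tool, never from a script. Its argument "series" is a list of rows, each a list of 5 numbers: the shift along the tool's x, y, z in m, then the turn about the tool's z in rad, then the opening, from -1 (shut) to 1 (fully open). A call has 1 to 10 rows; each row is the pose to reach, as a shift and turn from the pose commanded when the call began, along the tool's axes at that moment; what a row does not reach only later rows make up. A row lasts 1/8 s, in which the tool goes at most 62.5 mm and 10.7 degrees, less where a joint would pass 70% of its speed; a pose out of reach is approached as far as the arm can. A call with a gripper value outside its range is refused whole. The fingers move at their own pace and stop on an object; the grip force is fixed at half the most. Time passes only in rows, so rows that repeat a pose let the fingers close. It gives the time, the measured TCP pose, the force, the opening and the grip force at its end, in the units of the state.
- observe(): the state, without advancing time (a new reading comes with each control period).
- grab_frame(name): name is "scene" or "top" or "wrist"; returns a dict with "frame" (400x640x3 uint8, red, green, blue), "z_map" (400x640 float32, m along the optical axis (not along the pixel's ray), 0 where there is no reading), "vfov" (degrees; the focal length in pixels is half the picture's height over the tangent of half this angle, whatever the lens; pixels are square), "cx", "cy" (the principal point, pixels), "rvec" (rotation vector, rad) and "tvec" (3), from world to camera coordinates, as OpenCV has them; the wrist camera has in their place "mount" (4x4, takes a point from camera to tool coordinates, whose origin is the TCP and whose axes are the flange's). Camera axes: x right, y down, z forward; pixel columns grow to the right and rows downward; lengths in m; the calibration is good to about 2 mm. A picture is of the moment at which its call begins: read the wrist's pose just before it.
- hand_in(): hands the job in; it is judged then, once.
The state is a dict: "clock": time; "qpos": joint angles; "qd": joint speeds; "tau": joint torques, N m; "position": TCP position; "tcp_rot": TCP orientation; "ft_force": force on the tool from outside, world axes, zero at the start; "torque": the same for the moment, N m; "gripper_width": opening from 0.0 (shut) to 1.0 (fully open); "finger_force": force on a finger pad.
Only numpy, scipy, OpenCV 4.12 (cv2) and the standard library are available. Lean on these libraries where they do the work, as an engineer would, in place of code of your own. Each camera call takes 0.05 s, during which the arm holds its last target. There are 200 camera calls.

## Working session

There is one attempt and no reset: what is moved stays moved. The work goes in short steps, Python scripts to look and compute and a tool call to move; the robot and the scene stay as the last step left them, time stands still between calls to the robot, and variables do not carry over. Pictures are saved under pics/ and viewed, at most 10 in all, crops included, and the job is handed in when it is done.

Besides the shell and the picture viewer there is one more tool, called after "Call:" as name(argument=value, ...), one argument or row to a line, values as JSON. servo_tool: Moves the arm, as the interface text tells. Its arguments: {"type":"object","properties":{"series":{"type":"array","items":{"type":"array","items":{"type":"number"}}}},"required":["series"]}

```bash
mkdir -p pics; cat > h.py <<'E'
import numpy as np, cv2
from workcell import *
from scipy.spatial.transform import Rotation as R
def rot(q): return R.from_quat([q[1],q[2],q[3],q[0]])
def grab(n):
    s=observe(); f=grab_frame(n); h=f["frame"].shape[0]
    f["f"]=h/2/np.tan(np.radians(f["vfov"])/2)
    if n=="wrist":
        M=np.array(f["mount"]); T=np.eye(4); T[:3,:3]=rot(s["tcp_rot"]).as_matrix(); T[:3,3]=s["position"]
        f["C2W"]=T@M
    else:
        T=np.eye(4); T[:3,:3]=cv2.Rodrigues(np.array(f["rvec"],float))[0]; T[:3,3]=np.ravel(f["tvec"]); f["C2W"]=np.linalg.inv(T)
    return f
def pts(f):  # world point for each pixel
    v,u=np.mgrid[:400,:640]; z=f["z_map"]
    P=np.stack([(u-f["cx"])/f["f"]*z,(v-f["cy"])/f["f"]*z,z],-1)
    return P@f["C2W"][:3,:3].T+f["C2W"][:3,3]
def ray(f,u,v,h):
    d=f["C2W"][:3,:3]@np.array([(u-f["cx"])/f["f"],(v-f["cy"])/f["f"],1]); o=f["C2W"][:3,3]
    return o+d*(h-o[2])/d[2]
def save(f,n,crop=None,k=1):
    im=f["frame"]
    if crop: im=im[crop[1]:crop[3],crop[0]:crop[2]]
    cv2.imwrite("pics/"+n+".png",cv2.resize(im[...,::-1],None,fx=k,fy=k,interpolation=cv2.INTER_CUBIC))
E
python3 - <<'E'
from h import *
a=grab("top");b=grab("scene")
save(a,"top");save(b,"scene")
for f in(a,b): print(f["f"],f["cx"],f["cy"],f["C2W"].round(3).tolist())
s=observe();print(s)
np.savez("top.npz",**{k:a[k] for k in("frame","z_map","C2W","f","cx","cy")});np.savez("scene.npz",**{k:b[k] for k in("frame","z_map","C2W","f","cx","cy")})
E
```

```text
461.07632655854525 319.8898082069681 193.11405383007903 [[0.084, -0.972, 0.22, 0.227], [-0.996, -0.084, 0.013, -0.009], [0.006, -0.22, -0.975, 1.155], [0.0, 0.0, 0.0, 1.0]]
399.98680433366724 321.7037820535056 203.91809114356002 [[0.576, 0.442, -0.688, 1.095], [0.818, -0.318, 0.48, -0.454], [-0.006, -0.839, -0.544, 0.576], [0.0, 0.0, 0.0, 1.0]]
{'clock': 0.1, 'qpos': array([-1.25230270e+00,  2.91215690e-01, -1.54023564e-01,  1.12672034e+00,
       -1.84785605e-05,  1.43154022e+00]), 'qd': array([-0.00142859, -0.00134193,  0.00216205,  0.00129865, -0.00030616,
       -0.0002494 ]), 'tau': array([ 2.27163328e-03, -5.37978780e+01,  3.31918001e+01,  9.25361499e-03,
       -2.10410449e-04,  1.22546768e-05]), 'position': array([ 0.23190957, -0.47056956,  0.23080421]), 'tcp_rot': array([-5.78472931e-04,  9.73922118e-01,  2.26881840e-01, -6.12577706e-05]), 'ft_force': array([-0.9206884 ,  0.00785958,  0.19926574]), 'torque': array([ 0.01808128, -0.05161326,  0.07071148]), 'finger_force': 0.0, 'gripper_width': 1.0021973022759765}
```

View pics/top.png

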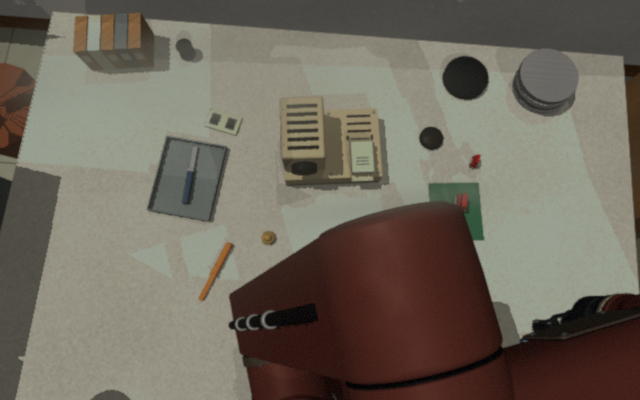

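View pics/scene.png

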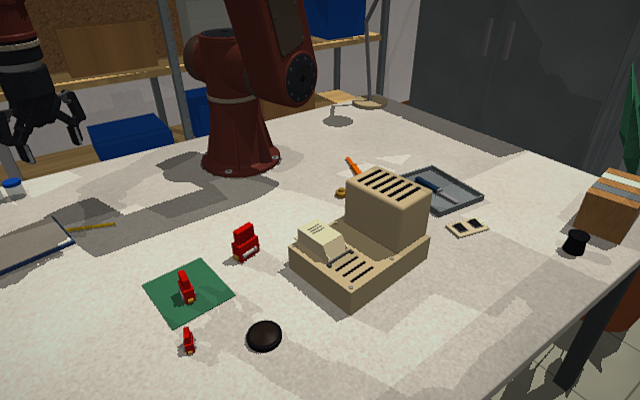

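The top view shows the housing at (330,140), with its cover at (361,158). The tray at (188,178) holds the blue blade, tip up. The orange look-alike is at (216,270), and the mat is at (456,210).

There are three red carriers in the scene view: on the mat (186,287), a larger one off the mat (244,243), and a smaller one (188,342). The one on the mat fits, being middle-sized and on the green mat. I'll measure each one and check them in a crop.

```bash
python3 - <<'E'
from h import *
for n in("top","scene"):
    f=dict(np.load(n+".npz")); P=pts(f); hsv=cv2.cvtColor(f["frame"],cv2.COLOR_RGB2HSV); H,S,V=[hsv[...,i].astype(int) for i in range(3)]
    on=(P[...,0]>0.15)&(P[...,0]<0.9)&(P[...,2]<0.3)&(abs(P[...,1])<.5)&(P[...,2]>-.02)
    masks=dict(red=((H<5)|(H>174))&(S>150)&(V>60)&on&(P[...,2]<.1),blue=(H>95)&(H<125)&(S>100)&on&(P[...,2]<.05),green=(H>50)&(H<90)&(S>90)&on,
      hous=(P[...,2]>.05)&(P[...,2]<.064)&on&(P[...,0]>.3)&(abs(P[...,1]+.03)<.2),cover=(P[...,2]>.085)&(P[...,2]<.11)&on&(P[...,0]>.3)&(abs(P[...,1]+.03)<.2),
      tower=(P[...,2]>.16)&(P[...,2]<.18)&on&(P[...,0]>.3)&(abs(P[...,1])<.2))
    print(n)
    for k,m in masks.items():
        c,l,st,ce=cv2.connectedComponentsWithStats(m.astype(np.uint8))
        for i in range(1,c):
            if st[i,4]<25: continue
            Q=P[l==i]; r=cv2.minAreaRect((Q[:,:2]*1000).astype(np.float32))
            print(k,st[i],"z%",np.percentile(Q[:,2],[2,50,98]).round(3),"rect",np.round(r[0],0),np.round(r[1],0),round(r[2],1))
f=dict(np.load("scene.npz"));save(f,"crop1",(130,200,280,370),4) if 0 else save(f,"crop1",(130,205,330,355),4)
E
```

```text
top
red [471 155   9  12  58] z% [0.017 0.034 0.042] rect [ 601. -381.] [11. 26.] 73.1
green [466 208  17  32 363] z% [-0.003  0.002  0.007] rect [ 441. -389.] [80. 38.] 10.4
hous [ 284  108   98   74 3257] z% [0.054 0.059 0.063] rect [599. -13.] [191. 240.] 7.0
cover [350 141  24  33 697] z% [0.088 0.094 0.098] rect [567. -87.] [81. 52.] 7.3
cover [293 173  22   3  38] z% [0.09  0.103 0.11 ] rect [508.  47.] [ 2. 50.] 7.6
tower [ 280   97   45   64 2715] z% [0.164 0.169 0.173] rect [599.  58.] [150. 100.] 7.1
scene
red [232 222  27  41 641] z% [0.003 0.044 0.077] rect [ 442. -200.] [24. 54.] 11.7
red [178 270  18  34 313] z% [0.008 0.037 0.061] rect [ 490. -348.] [23. 39.] 83.3
red [184 327  11  28 199] z% [0.005 0.025 0.041] rect [ 605. -387.] [13. 27.] 72.5
blue [415 177  24  16 131] z% [0.009 0.018 0.023] rect [474. 338.] [16. 77.] 88.1
green [ 142  258   93   72 3044] z% [0.002 0.004 0.006] rect [ 472. -344.] [149. 129.] 5.7
hous [ 288  215  143   82 3893] z% [0.051 0.061 0.063] rect [604. -15.] [183. 245.] 7.0
hous [233 229  21  15 109] z% [0.05  0.057 0.064] rect [ 446. -200.] [47. 16.] 89.6
cover [345 205  84  40 811] z% [0.085 0.097 0.109] rect [628.  24.] [173.  82.] 40.8
cover [297 218  47  34 846] z% [0.086 0.096 0.098] rect [569. -91.] [84. 54.] 6.7
tower [ 345  166   88   48 2178] z% [0.161 0.171 0.174] rect [602.  53.] [151. 101.] 6.8
```

View pics/crop1.png

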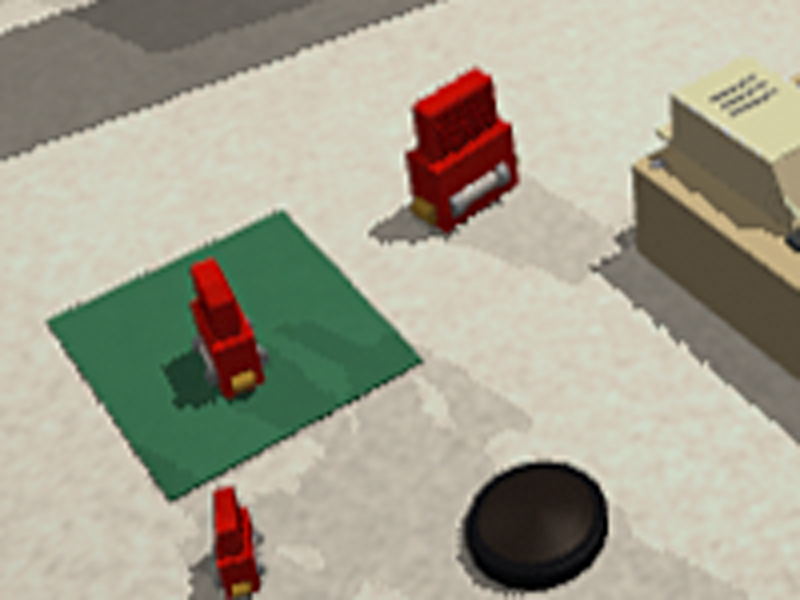

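The crop confirms it: the middle-sized red carrier stands on the mat at scene (186,287). It tops out about 59 mm up, against about 78 mm for the big one and 42 mm for the small one. Next I move over the blade, with the tool turned so joint 6 stays in range.

Call:
servo_tool(
  series=[
    [0.4,-0.44,-0.07,-1.7,1],
    [0.4,-0.44,-0.07,-1.7,1],
    [0.4,-0.44,-0.07,-1.7,1],
    [0.4,-0.44,-0.07,-1.7,1],
    [0.4,-0.44,-0.07,-1.7,1],
    [0.4,-0.44,-0.07,-1.7,1],
    [0.4,-0.44,-0.07,-1.7,1],
    [0.4,-0.44,-0.07,-1.7,1],
    [0.4,-0.44,-0.07,-1.7,1],
    [0.4,-0.44,-0.07,-1.7,1],
  ],
)

```text
clock: 1.35
position: [0.3965, 0.1032, 0.3015]
tcp_rot: [0.0, 0.47, 0.883, 0.0]
ft_force: [0.5, -0.4, 0.4]
gripper_width: 0.998
finger_force: 0.0
```

```bash
cat >> h.py <<'E'
def go(x,y,z,yaw=None,s=None):  # shift in tool axes from measured pose
    s=s or observe(); r=rot(s["tcp_rot"]).as_matrix(); d=r.T@(np.array([x,y,z])-s["position"])
    a=np.arctan2(r[1,0],r[0,0]); t=0 if yaw is None else -((yaw-a+np.pi)%(2*np.pi)-np.pi)
    print("go",d.round(4),"turn",round(t,4),"| pos",s["position"].round(4),"yaw",round(a,4),"F",s["ft_force"].round(1),"w",round(s["gripper_width"],3),"gf",round(s["finger_force"],1),"t",round(s["clock"],2),"q6",s["qpos"][5].round(2))
E
python3 -c "
from h import *
go(.46,.337,.20,3.107); f=grab('wrist'); print(np.array(f['mount']).round(3), f['vfov'])"
```

```text
go [0.1585 0.1832 0.1015] turn -0.9438 | pos [0.3965 0.1032 0.3015] yaw 2.1632 F [ 0.5 -0.4  0.4] w 0.998 gf 0.0 t 1.35 q6 1.05
[[-0.    -0.947 -0.322  0.082]
 [ 1.     0.    -0.001  0.   ]
 [ 0.001 -0.322  0.947 -0.143]
 [ 0.     0.     0.     1.   ]] 66.6707154890264
```

Call:
servo_tool(
  series=[
    [0.158,0.183,0.09,-0.94,1],
    [0.158,0.183,0.09,-0.94,1],
    [0.158,0.183,0.09,-0.94,1],
    [0.158,0.183,0.09,-0.94,1],
    [0.158,0.183,0.09,-0.94,1],
    [0.158,0.183,0.09,-0.94,1],
    [0.158,0.183,0.09,-0.94,1],
  ],
)

```text
clock: 2.28
position: [0.4612, 0.3328, 0.2116]
tcp_rot: [0.0, 0.024, 1.0, -0.0]
ft_force: [0.7, 0.5, -0.8]
gripper_width: 1.002
finger_force: 0.0
```

```bash
cat > blade.py <<'E'
from h import *
def blade(f):
    P=pts(f); hsv=cv2.cvtColor(f["frame"],cv2.COLOR_RGB2HSV); H,S,V=[hsv[...,i].astype(int) for i in range(3)]
    m=(H>100)&(H<125)&(S>110)&(P[...,1]>.25)
    c,l,st,ce=cv2.connectedComponentsWithStats(m.astype(np.uint8)); i=1+np.argmax(st[1:,4]); Q=P[l==i]
    zt=np.percentile(Q[:,2],90); T=Q[Q[:,2]>zt-.004]
    r=cv2.minAreaRect((T[:,:2]*1000).astype(np.float32)); print(st[i],"ztop",zt.round(4),"rect",r)
    return P
if __name__=="__main__":
    f=grab("wrist"); save(f,"w1"); P=blade(f); blade(grab("scene"))
    go(.487,.338,.007,3.107)
E
python3 blade.py
```

```text
[321 146  15  72 874] ztop 0.0201 rect ((446.51031494140625, 341.314453125), (15.29466724395752, 135.42034912109375), 88.37898254394531)
[ 303    0   63   40 2149] ztop 0.3344 rect ((-629.8016967773438, 868.4656982421875), (273.6679382324219, 132.1845703125), 60.6373405456543)
go [-0.0252  0.0064  0.205 ] turn -0.0129 | pos [0.4614 0.3328 0.2119] yaw 3.0941 F [-0.9  0.7  0.4] w 0.997 gf 0.0 t 2.38 q6 0.54
```

View pics/w1.png

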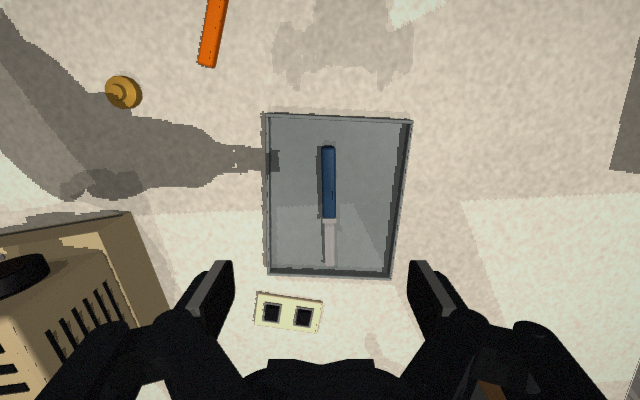

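The wrist view shows the blue handle at (329,182), rows 146–218, with the steel tip at (330,267), pointing +x. The switch panel is at (288,311).

```bash
python3 - <<'E'
from h import *
f=grab("wrist")
for u,v,h in [(329,146,.019),(329,218,.019),(329.5,182,.019),(330,267,.0125),(323,182,.019),(336,182,.019),(265,115,.018),(411,122,.018),(268,276,.018),(391,278,.018)]: print(u,v,ray(f,u,v,h).round(4))
P=pts(f); print(P[150:266:12,330].round(4).tolist())
s=dict(np.load("scene.npz")); Q=pts(s); print(ray(s,427,185,.019))
go(.487,.338,.007,3.107)
E
```

```text
329 146 [0.4303 0.343  0.019 ]
329 218 [0.5156 0.3398 0.019 ]
329.5 182 [0.4713 0.342  0.019 ]
330 267 [0.5861 0.3385 0.0125]
323 182 [0.4709 0.3346 0.019 ]
336 182 [0.4716 0.3495 0.019 ]
265 115 [0.3942 0.276  0.018 ]
411 122 [0.4089 0.4322 0.018 ]
268 276 [0.5921 0.2588 0.018 ]
391 278 [0.6026 0.416  0.018 ]
[[0.4347, 0.344, 0.0191], [0.4483, 0.3435, 0.0182], [0.4619, 0.343, 0.0189], [0.4765, 0.3425, 0.0173], [0.4909, 0.3419, 0.018], [0.5055, 0.3413, 0.019], [0.5207, 0.3407, 0.0192], [0.5394, 0.3402, 0.0128], [0.5559, 0.3396, 0.0128], [0.5733, 0.339, 0.012]]
[0.48177757 0.32896914 0.019     ]
go [-0.0251  0.0063  0.205 ] turn -0.0124 | pos [0.4615 0.3328 0.212 ] yaw 3.0946 F [-0.5 -0.3  0.1] w 0.997 gf 0.0 t 2.42 q6 0.54
```

Call:
servo_tool(
  series=[
    [-0.029,0.009,0.1,-0.01,1],
    [-0.029,0.009,0.17,-0.01,1],
    [-0.029,0.009,0.2,-0.01,1],
    [-0.029,0.009,0.204,-0.01,1],
    [-0.029,0.009,0.204,-0.01,1],
    [-0.029,0.009,0.204,-0.01,-1],
    [-0.029,0.009,0.204,-0.01,-1],
    [-0.029,0.009,0.204,-0.01,-1],
    [-0.029,0.009,0.204,-0.01,-1],
    [-0.029,0.009,0.204,-0.01,-1],
  ],
)

```text
clock: 3.68
position: [0.491, 0.3414, 0.0082]
tcp_rot: [0.001, 0.017, 1.0, 0.0]
ft_force: [-1.0, -1.7, 6.0]
gripper_width: 0.167
finger_force: 59.1
```

Call:
servo_tool(
  series=[
    [0,0,0,0,-1],
    [0,0,0,0,-1],
    [0,0,-0.03,0,-1],
    [0,0,-0.06,0,-1],
    [0,0,-0.11,0,-1],
    [0,0,-0.17,0,-1],
    [0,0,-0.23,0,-1],
    [0,0,-0.23,0,-1],
  ],
)

```text
clock: 4.68
position: [0.4929, 0.3425, 0.2426]
tcp_rot: [0.004, 0.017, 1.0, 0.002]
ft_force: [0.2, -0.4, -1.5]
gripper_width: 0.17
finger_force: 58.7
```

```bash
python3 - <<'E'
from h import *
f=grab("wrist"); save(f,"w2")
go(.4,-.1,.25,3.14)
E
```

```text
go [ 0.0767 -0.4446 -0.0117] turn -0.0322 | pos [0.4917 0.3418 0.2396] yaw 3.1078 F [ 0.2  0.5 -1.3] w 0.162 gf 58.7 t 4.72 q6 0.52
```

View pics/w2.png

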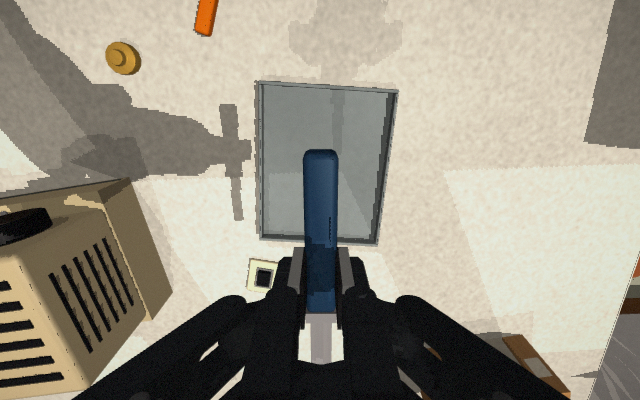

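The blade is held: handle between the pads at (320,230), tip pointing forward. The tip lies about 95 mm along tool −x and about 3.5 mm above the TCP. Next I go to a standoff in front of the lip and measure it there.

```bash
python3 -c "
from h import *
go(.37,-.114,.22,3.264)"
```

```text
go [ 0.1063 -0.4597  0.0181] turn -0.1562 | pos [0.4917 0.3418 0.2396] yaw 3.1078 F [ 0.2  0.5 -1.3] w 0.162 gf 58.7 t 4.72 q6 0.52
```

Call:
servo_tool(
  series=[
    [0.106,-0.46,0,-0.156,-1],
    [0.106,-0.46,0,-0.156,-1],
    [0.106,-0.46,0,-0.156,-1],
    [0.106,-0.46,0,-0.156,-1],
    [0.106,-0.46,0,-0.156,-1],
    [0.106,-0.46,0,-0.156,-1],
    [0.106,-0.46,0.02,-0.156,-1],
    [0.106,-0.46,0.05,-0.156,-1],
    [0.106,-0.46,0.05,-0.156,-1],
    [0.106,-0.46,0.05,-0.156,-1],
  ],
)

```text
clock: 5.98
position: [0.3687, -0.1144, 0.1869]
tcp_rot: [-0.001, -0.061, 0.998, 0.001]
ft_force: [0.4, -0.2, -0.4]
gripper_width: 0.164
finger_force: 58.9
```

```bash
python3 - <<'E'
from h import *
f=grab("wrist"); save(f,"w3"); np.savez("w3.npz",**{k:f[k] for k in("frame","z_map","C2W","f","cx","cy")})
go(.37,-.114,.2,3.264)
E
```

```text
go [-0.0008  0.0002 -0.0126] turn 0.0004 | pos [ 0.3692 -0.1143  0.1874] yaw -3.0188 F [ 0.8  0.4 -1.1] w 0.163 gf 58.9 t 6.03 q6 -0.61
```

View pics/w3.png

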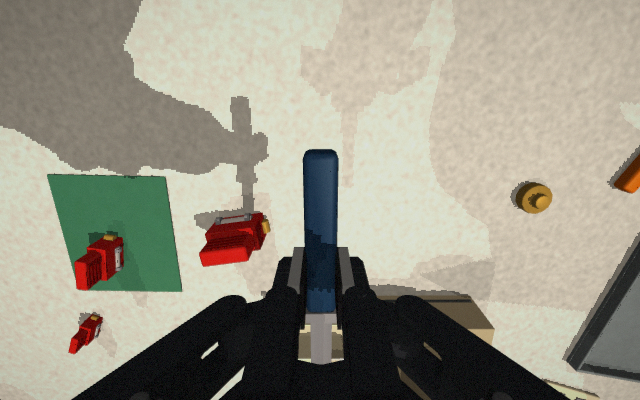

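The wrist camera looks back over the mat, so the lip is hidden behind the gripper. I'll use the unobstructed first top and scene depth maps for the lip, and look for the tip in new ones.

```bash
python3 - <<'E'
from h import *
o=np.array([.604,-.0145]);c,s=np.cos(.122),np.sin(.122)
def hc(P): d=P[...,:2]-o; return np.stack([d[...,0]*c+d[...,1]*s,-d[...,0]*s+d[...,1]*c,P[...,2]],-1)
for n in("top","scene"):
    f=dict(np.load(n+".npz")); Q=hc(pts(f)); 
    def st(name,m,ax):
        q=Q[m]; print(n,name,m.sum(),"x",np.percentile(q[:,0],[0,2,50,98,100]).round(4),"y",np.percentile(q[:,1],[0,2,50,98,100]).round(4),"z",np.percentile(q[:,2],[2,50,98]).round(4))
    X,Y,Z=Q[...,0],Q[...,1],Q[...,2]
    box=(abs(X)<.15)&(abs(Y)<.15)
    st("tower",box&(Z>.16)&(Z<.18),0)
    st("cov",box&(Z>.085)&(Z<.105)&(Y<-.02),0)
    st("lip",box&(Z>.055)&(Z<.075)&(Y<-.055)&(Y>-.085)&(X<-.06),0)
    st("chF",box&(Z>.055)&(Z<.066)&(Y<-.0)&(Y>-.03),0)
    st("chR",box&(Z>.055)&(Z<.066)&(Y<-.1),0)
for n in("top","scene"):
    f=grab(n); P=pts(f); Q=hc(P); np.savez(n+"2.npz",**{k:f[k] for k in("frame","z_map","C2W","f","cx","cy")})
    m=(P[...,2]>.165)&(P[...,2]<.21)&(Q[...,0]>-.2)&(Q[...,0]<-.08)&(abs(Q[...,1]+.07)<.03)
    if m.sum(): q=Q[m]; print(n,m.sum(),q.max(0),q.min(0),np.median(q[q[:,0]>q[:,0].max()-.02],0)); v,u=np.nonzero(m); print(u.min(),u.max(),v.min(),v.max())
g=observe(); print("TCP in housing", hc(g["position"]), )
E
```

```text
top tower 2715 x [-0.0713 -0.0688  0.0006  0.074   0.0786] y [0.0228 0.0251 0.0728 0.1203 0.1227] z [0.1637 0.1691 0.1731]
top cov 697 x [-0.0866 -0.0855 -0.0483 -0.0088 -0.0052] y [-0.0935 -0.0925 -0.067  -0.0417 -0.0412] z [0.0877 0.0937 0.0979]
top lip 86 x [-0.1005 -0.0995 -0.0905 -0.0849 -0.0843] y [-0.085  -0.0839 -0.0702 -0.0562 -0.0559] z [0.0592 0.0638 0.0739]
top chF 796 x [-0.0906 -0.0878 -0.0029  0.0854  0.0898] y [-0.03   -0.0292 -0.0151 -0.0005 -0.    ] z [0.0555 0.059  0.0629]
top chR 452 x [-0.0904 -0.0863 -0.003   0.0859  0.0908] y [-0.1175 -0.1169 -0.1088 -0.1003 -0.1   ] z [0.0557 0.0589 0.0632]
scene tower 2178 x [-0.0695 -0.0625  0.0181  0.0798  0.0817] y [0.0169 0.0188 0.0572 0.1122 0.118 ] z [0.1611 0.1712 0.1736]
scene cov 846 x [-0.0863 -0.0839 -0.0383 -0.004  -0.0022] y [-0.0986 -0.0975 -0.0754 -0.046  -0.0441] z [0.086  0.0957 0.0978]Traceback (most recent call last):
  File "<stdin>", line 12, in <module>
  File "<stdin>", line 7, in st
    return _quantile_unchecked(
        a, q, axis, out, overwrite_input, method, keepdims, weights)
    return _ureduce(a,
                    func=_quantile_ureduce_func,
    ...<5 lines>...
                    overwrite_input=overwrite_input,
                    method=method)
    r = func(a, **kwargs)
    result = _quantile(arr,
                       quantiles=q,
    ...<2 lines>...
                       out=out,
                       weights=wgt)
    slices_having_nans = np.isnan(arr[-1, ...])
                                  ~~~^^^^^^^^^
IndexError: index -1 is out of bounds for axis 0 with size 0
```

Call:
servo_tool(
  series=[
    [0,0,0.05,0,-1],
    [0,0,0.1,0,-1],
    [0,0,0.13,0,-1],
    [0,0,0.137,0,-1],
    [0,0,0.137,0,-1],
    [-0.015,0,0.137,0,-1],
    [-0.03,0,0.137,0,-1],
    [-0.03,0,0.137,0,-1],
  ],
)

```text
clock: 7.02
position: [0.4011, -0.1116, 0.0509]
tcp_rot: [0.001, -0.062, 0.998, -0.001]
ft_force: [-0.6, 0.4, -0.4]
gripper_width: 0.162
finger_force: 58.9
```

```bash
cat >> h.py <<'E'
o=np.array([.604,-.0145]);c,s_=np.cos(.122),np.sin(.122)
def hc(P): d=P[...,:2]-o; return np.stack([d[...,0]*c+d[...,1]*s_,-d[...,0]*s_+d[...,1]*c,P[...,2]],-1)
def wc(p): return np.array([o[0]+p[0]*c-p[1]*s_,o[1]+p[0]*s_+p[1]*c,p[2]])
E
python3 - <<'E'
from h import *
for n in("top","scene"):
    f=grab(n); Q=hc(pts(f))
    m=(Q[...,2]>.035)&(Q[...,2]<.075)&(Q[...,0]>-.2)&(Q[...,0]<-.102)&(abs(Q[...,1]+.07)<.025)
    print(n,m.sum())
    if m.sum()>3:
        q=Q[m]; print(q.max(0).round(4),q.min(0).round(4),np.median(q[q[:,0]>q[:,0].max()-.02],0).round(4)); v,u=np.nonzero(m); print(u.min(),u.max(),v.min(),v.max())
save(f,"s3",(220,120,420,270),4)
g=observe(); print("TCP in housing", hc(g["position"]).round(4), g["ft_force"].round(1))
E
```

```text
top 0
scene 161
[-0.1222 -0.064   0.0642] [-0.1999 -0.0821  0.0481] [-0.1326 -0.0731  0.0561]
272 296 213 231
TCP in housing [-0.2152 -0.071   0.0504] [-0.3 -1.  -0.9]
```

View pics/s3.png

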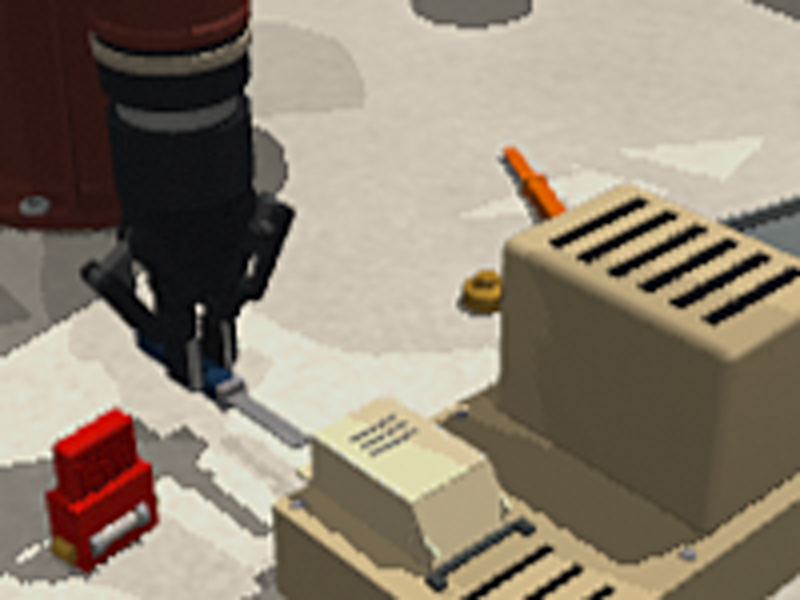

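The scene crop shows the level blade with its tip at crop (305,440), about 20 mm short of the lip and a few mm below it. I'll push it under and lift a little.

Call:
servo_tool(
  series=[
    [-0.01,0.001,0,0,-1],
    [-0.019,0.001,0,0,-1],
    [-0.026,0.001,0,0,-1],
    [-0.026,0.001,0,0,-1],
    [-0.026,0.001,-0.005,0,-1],
    [-0.026,0.001,-0.01,0,-1],
    [-0.026,0.001,-0.015,0,-1],
    [-0.026,0.001,-0.015,0,-1],
  ],
)

```text
clock: 8.12
position: [0.4249, -0.1074, 0.0658]
tcp_rot: [0.0, -0.061, 0.998, -0.0]
ft_force: [0.4, 0.1, -0.5]
gripper_width: 0.168
finger_force: 58.9
```

```bash
cat > cov.py <<'E'
from h import *
def cov(n="scene"):
    f=grab(n); Q=hc(pts(f)); X,Y,Z=Q[...,0],Q[...,1],Q[...,2]
    hsv=cv2.cvtColor(f["frame"],cv2.COLOR_RGB2HSV)
    cream=(hsv[...,0]>18)&(hsv[...,0]<34)&(hsv[...,1]>35)
    m=(X>-.12)&(X<.1)&(Y<-.05)&(Y>-.09)&(Z>.07)&cream
    q=Q[m]; print(n,m.sum(),q.max(0).round(3),q.min(0).round(3)); 
    for a in np.arange(-.11,.1,.02):
        k=q[abs(q[:,0]-a)<.005]
        if len(k)>3: print(a.round(2),k[:,2].max().round(3),end="; ")
    print()
    g=observe(); print("TCPh",hc(g["position"]).round(4),"F",g["ft_force"].round(1),g["clock"])
    return f
if __name__=="__main__": cov()
E
python3 cov.py
```

```text
scene 670 [ 0.008 -0.05   0.098] [-0.085 -0.09   0.07 ]
-0.07 0.098; -0.05 0.098; -0.03 0.098; -0.01 0.098; 
TCPh [-0.1892 -0.0703  0.0656] F [ 0.   0.4 -0.7] 8.175
```

```bash
python3 - <<'E'
from cov import *
f=grab("scene"); save(f,"s4",(250,190,350,265),8)
Q=hc(pts(f));m=(Q[...,2]>.06)&(Q[...,2]<.085)&(Q[...,0]>-.2)&(Q[...,0]<-.086)&(abs(Q[...,1]+.07)<.025)
v,u=np.nonzero(m); q=Q[m]; i=np.argsort(-q[:,0])[:40]; print(q[i][::4].round(4).tolist())
E
```

```text
[[-0.0934, -0.0944, 0.0662], [-0.0994, -0.0896, 0.0656], [-0.1134, -0.0697, 0.0716], [-0.1154, -0.0763, 0.0711], [-0.1184, -0.0683, 0.0709], [-0.1203, -0.0751, 0.0705], [-0.1238, -0.0723, 0.07], [-0.1246, -0.066, 0.0718], [-0.1284, -0.0741, 0.0711], [-0.1295, -0.0704, 0.0713]]
```

View pics/s4.png

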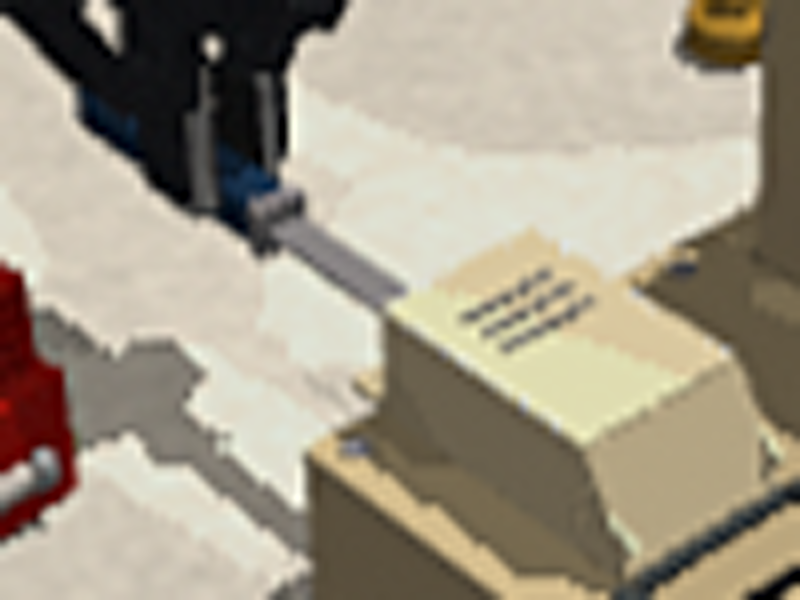

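The hood has not risen. The tip is hidden behind the hood at crop (405,290), so it may have stopped just short of the lip. I'll back off, measure the tip in the clear, and retry.

Call:
servo_tool(
  series=[
    [0.03,0,0,0,-1],
    [0.05,0,0,0,-1],
    [0.05,0,0.015,0,-1],
    [0.05,0,0.015,0,-1],
  ],
)

```text
clock: 8.72
position: [0.3742, -0.113, 0.0498]
tcp_rot: [-0.001, -0.061, 0.998, 0.0]
ft_force: [0.5, 0.3, 0.0]
gripper_width: 0.167
finger_force: 58.9
```

```bash
python3 - <<'E'
from cov import *
for n in ("scene","top"):
    f=cov(n); Q=hc(pts(f)); C=hc(f["C2W"][:3,3])
    m=(Q[...,2]>.045)&(Q[...,2]<.066)&(Q[...,0]>-.21)&(Q[...,0]<-.102)&(abs(Q[...,1]+.07)<.012)
    q=Q[m]; i=np.argsort(-q[:,0])[:60]; print(n,m.sum()); print(q[i][::6].round(4).tolist())
f=grab("scene"); 
Q=hc(pts(f)); X,Y,Z=Q[...,0],Q[...,1],Q[...,2]
m=(X<-.086)&(X>-.108)&(Z>.05)&(Z<.075)&(Y<-.04)&(Y>-.1); print("lip",Q[m][::3].round(4).tolist())
E
```

```text
scene 652 [ 0.007 -0.05   0.099] [-0.085 -0.09   0.07 ]
-0.07 0.099; -0.05 0.098; -0.03 0.098; -0.01 0.098; 
TCPh [-0.2397 -0.07    0.0502] F [-0.  -0.2 -0.1] 8.775
scene 96
[[-0.1477, -0.0737, 0.0551], [-0.1515, -0.0734, 0.0557], [-0.1555, -0.076, 0.0548], [-0.1591, -0.0732, 0.0543], [-0.1632, -0.0729, 0.0547], [-0.1659, -0.0708, 0.055], [-0.17, -0.0704, 0.0554], [-0.1735, -0.0764, 0.0537], [-0.1761, -0.0714, 0.0555], [-0.182, -0.0755, 0.0543]]
top 152 [ 0.002 -0.05   0.098] [-0.087 -0.09   0.07 ]
-0.09 0.093; -0.07 0.098; -0.05 0.097; -0.03 0.096; -0.01 0.096; 
TCPh [-0.2393 -0.0702  0.0504] F [ 0.2  0.7 -0.3] 8.825
top 0
[]
lip [[-0.098, -0.0907, 0.067], [-0.0975, -0.0912, 0.0649], [-0.0963, -0.0949, 0.0649], [-0.0976, -0.0966, 0.0623], [-0.0908, -0.0939, 0.0649], [-0.0878, -0.0965, 0.0627], [-0.0865, -0.0976, 0.0615]]
```

Call:
servo_tool(
  series=[
    [-0.02,0,0.001,0,-1],
    [-0.04,0,0.001,0,-1],
    [-0.05,0,0.001,0,-1],
    [-0.053,0,0.001,0,-1],
    [-0.055,0,0.001,0,-1],
    [-0.0565,0,0.001,0,-1],
    [-0.0565,0,0.001,0,-1],
  ],
)

```text
clock: 9.75
position: [0.4308, -0.1064, 0.0493]
tcp_rot: [-0.0, -0.061, 0.998, 0.0]
ft_force: [-0.1, -1.0, -0.3]
gripper_width: 0.163
finger_force: 58.9
```

Call:
servo_tool(
  series=[
    [-0.001,0,-0.005,0,-1],
    [-0.001,0,-0.01,0,-1],
    [-0.001,0,-0.015,0,-1],
    [-0.001,0,-0.02,0,-1],
    [-0.001,0,-0.02,0,-1],
  ],
)

```text
clock: 10.38
position: [0.4322, -0.1064, 0.0697]
tcp_rot: [0.0, -0.061, 0.998, -0.0]
ft_force: [0.8, 0.7, -0.7]
gripper_width: 0.161
finger_force: 58.9
```

```bash
python3 cov.py
```

```text
scene 708 [ 0.007 -0.05   0.11 ] [-0.097 -0.09   0.07 ]
-0.07 0.109; -0.05 0.107; -0.03 0.104; -0.01 0.101; 0.01 0.077; 
TCPh [-0.1818 -0.0702  0.0695] F [-0.3 -1.1  0.1] 10.425
```

The cover is now lifting, at about 0.12 rad. I'll follow the arc with the tip about 100 mm from the hinge.

Call:
servo_tool(
  series=[
    [-0.002,0,-0.014,0,-1],
    [-0.006,0,-0.027,0,-1],
    [-0.011,0,-0.036,0,-1],
    [-0.016,0,-0.044,0,-1],
    [-0.022,0,-0.052,0,-1],
    [-0.029,0,-0.059,0,-1],
    [-0.029,0,-0.059,0,-1],
  ],
)

```text
clock: 11.3
position: [0.4619, -0.1028, 0.1288]
tcp_rot: [0.001, -0.061, 0.998, -0.0]
ft_force: [0.7, 0.0, -0.6]
gripper_width: 0.168
finger_force: 58.9
```

```bash
python3 cov.py
```

```text
scene 945 [ 0.021 -0.05   0.347] [-0.12 -0.09  0.07]
-0.11 0.347; -0.07 0.142; -0.03 0.154; -0.01 0.137; 0.01 0.116; 
TCPh [-0.1523 -0.0702  0.1284] F [-0.6 -0.3 -1.3] 11.35
```

Call:
servo_tool(
  series=[
    [-0.0155,0,-0.0125,0,-1],
    [-0.024,0,-0.017,0,-1],
    [-0.0335,0,-0.0215,0,-1],
    [-0.0525,0,-0.027,0,-1],
    [-0.0725,0,-0.0285,0,-1],
    [-0.092,0,-0.026,0,-1],
    [-0.102,0,-0.023,0,-1],
    [-0.106,0,-0.021,0,-1],
    [-0.106,0,-0.021,0,-1],
    [-0.106,0,-0.021,0,-1],
  ],
)

```text
clock: 12.6
position: [0.5656, -0.0898, 0.1494]
tcp_rot: [-0.0, -0.061, 0.998, 0.0]
ft_force: [-0.3, -0.1, -0.9]
gripper_width: 0.165
finger_force: 58.9
```

```bash
python3 - <<'E'
from cov import *
f=cov(); save(f,"s5",(230,80,390,240),3.7)
E
```

```text
scene 343 [ 0.073 -0.05   0.367] [-0.051 -0.09   0.07 ]
-0.01 0.367; 0.05 0.164; 0.07 0.142; 
TCPh [-0.0472 -0.0701  0.1494] F [ 0.2 -0.5 -0.3] 12.65
```

View pics/s5.png

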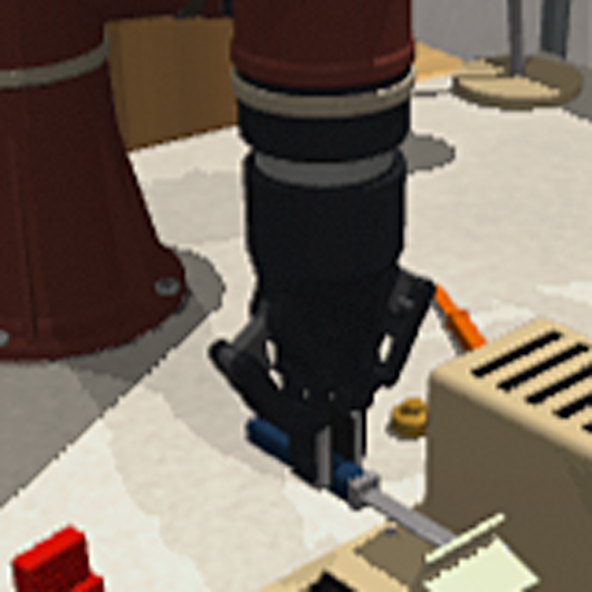

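The cover is well past upright, at about 1.9 rad, with its lip at crop (500,520) leaning back. I'll withdraw, rise, and take the blade back to the tray.

Call:
servo_tool(
  series=[
    [0.05,0,0,0,-1],
    [0.1,0,0,0,-1],
    [0.14,0,-0.05,0,-1],
    [0.16,0,-0.1,0,-1],
    [0.16,0,-0.1,0,-1],
  ],
)

```text
clock: 13.28
position: [0.4078, -0.1103, 0.253]
tcp_rot: [0.003, -0.061, 0.998, -0.002]
ft_force: [-0.2, 0.5, -1.4]
gripper_width: 0.166
finger_force: 58.9
```

```bash
python3 -c "
from h import *
go(.491,.3414,.2,3.107)"
```

```text
go [-0.1369  0.4385  0.0521] turn 0.1557 | pos [ 0.4078 -0.1103  0.253 ] yaw -3.0205 F [-0.2  0.5 -1.4] w 0.166 gf 58.9 t 13.28 q6 -0.56
```

Call:
servo_tool(
  series=[
    [-0.137,0.4385,0,0.156,-1],
    [-0.137,0.4385,0,0.156,-1],
    [-0.137,0.4385,0,0.156,-1],
    [-0.137,0.4385,0,0.156,-1],
    [-0.137,0.4385,0,0.156,-1],
    [-0.137,0.4385,0,0.156,-1],
    [-0.137,0.4385,0,0.156,-1],
    [-0.137,0.4385,0,0.156,-1],
    [-0.137,0.4385,0,0.156,-1],
    [-0.137,0.4385,0,0.156,-1],
  ],
)

```text
clock: 14.52
position: [0.4894, 0.342, 0.2485]
tcp_rot: [-0.001, 0.017, 1.0, -0.0]
ft_force: [-1.8, 0.1, -0.6]
gripper_width: 0.166
finger_force: 59.0
```

```bash
python3 -c "
from h import *
go(.491,.3414,.0095,3.107)"
```

```text
go [-0.0019 -0.0003  0.239 ] turn 0.0007 | pos [0.4894 0.342  0.2485] yaw 3.1077 F [-1.8  0.1 -0.6] w 0.166 gf 59.0 t 14.53 q6 0.52
```

Call:
servo_tool(
  series=[
    [0,0,0.06,0,-1],
    [0,0,0.12,0,-1],
    [0,0,0.18,0,-1],
    [0,0,0.22,0,-1],
    [0,0,0.235,0,-1],
    [0,0,0.239,0,-1],
    [0,0,0.239,0,-1],
    [0,0,0.239,0,1],
    [0,0,0.239,0,1],
    [0,0,0.239,0,1],
  ],
)

```text
clock: 15.78
position: [0.49, 0.3428, 0.0108]
tcp_rot: [0.0, 0.017, 1.0, 0.0]
ft_force: [0.4, 0.4, 0.2]
gripper_width: 0.794
finger_force: 0.0
```

Call:
servo_tool(
  series=[
    [0,0,0,0,1],
    [0,0,0,0,1],
    [0,0,-0.05,0,1],
    [0,0,-0.11,0,1],
    [0,0,-0.17,0,1],
    [0,0,-0.2,0,1],
    [0,0,-0.2,0,1],
  ],
)

```text
clock: 16.65
position: [0.4911, 0.3434, 0.213]
tcp_rot: [0.002, 0.017, 1.0, 0.001]
ft_force: [-0.8, -0.6, -0.0]
gripper_width: 0.999
finger_force: 0.0
```

```bash
python3 - <<'E'
from blade import *
f=grab("wrist"); blade(f)
# carrier in stored views by rays: grip top centre
for n in("top","scene","top2","scene2"):
    try: f=dict(np.load(n+".npz"))
    except Exception: continue
    P=pts(f); hsv=cv2.cvtColor(f["frame"],cv2.COLOR_RGB2HSV); H,S,V=[hsv[...,i].astype(int) for i in range(3)]
    m=((H<5)|(H>174))&(S>150)&(V>60)&(np.hypot(P[...,0]-.49,P[...,1]+.348)<.04)
    t=m&(P[...,2]>.053)
    if t.sum()>5:
        q=P[t]; r=cv2.minAreaRect((q[:,:2]*1000).astype(np.float32)); print(n,m.sum(),t.sum(),r,np.median(q[:,2]).round(4))
go(.42,-.348,.28,3.0)
E
```

```text
[313 119  14  74 942] ztop 0.0201 rect ((472.650390625, 342.5904541015625), (14.897256851196289, 82.3870620727539), 88.40963745117188)
top 21 20 ((480.7619323730469, -345.8463439941406), (6.716712474822998, 16.005157470703125), 80.10199737548828) 0.057
scene 313 96 ((491.38720703125, -349.77587890625), (12.648317337036133, 32.51084518432617), 87.3768310546875) 0.0595
go [ 0.0467 -0.6928 -0.0697] turn 0.1078 | pos [0.4901 0.3429 0.211 ] yaw 3.1078 F [ 1.   0.4 -0.3] w 0.998 gf 0.0 t 16.7 q6 0.52
```

The blade is back in the tray, handle centre at (0.473, 0.343). Now I go over the middle-sized carrier.

Call:
servo_tool(
  series=[
    [0.045,-0.69,-0.05,0,1],
    [0.045,-0.69,-0.05,0,1],
    [0.045,-0.69,-0.05,0,1],
    [0.045,-0.69,-0.05,0,1],
    [0.045,-0.69,-0.05,0,1],
    [0.045,-0.69,-0.05,0,1],
    [0.045,-0.69,-0.05,0,1],
    [0.045,-0.69,-0.05,0,1],
    [0.045,-0.69,-0.05,0,1],
    [0.045,-0.69,-0.05,0,1],
  ],
)

```text
clock: 17.95
position: [0.427, -0.2793, 0.254]
tcp_rot: [-0.001, 0.017, 1.0, 0.001]
ft_force: [0.4, 0.3, -0.7]
gripper_width: 1.0
finger_force: 0.0
```

Call:
servo_tool(
  series=[
    [0,-0.1,0.06,0,1],
    [0,-0.1,0.06,0,1],
    [0,-0.1,0.06,0,1],
  ],
)

```text
clock: 18.32
position: [0.4226, -0.3788, 0.1909]
tcp_rot: [-0.002, 0.019, 1.0, 0.002]
ft_force: [-0.3, 0.5, 0.5]
gripper_width: 1.001
finger_force: 0.0
```

```bash
cat > car.py <<'E'
from h import *
def car(n,c0=(.49,-.348),zmin=.053):
    f=grab(n); P=pts(f); hsv=cv2.cvtColor(f["frame"],cv2.COLOR_RGB2HSV); H,S,V=[hsv[...,i].astype(int) for i in range(3)]
    m=((H<5)|(H>174))&(S>150)&(V>50)&(np.hypot(P[...,0]-c0[0],P[...,1]-c0[1])<.045)
    t=(m&(P[...,2]>zmin)).astype(np.uint8); v,u=np.nonzero(t)
    q=P[t>0]; r=cv2.minAreaRect((q[:,:2]*1000).astype(np.float32)); print(n,m.sum(),t.sum(),np.round(r[0],1),np.round(r[1],1),round(r[2],1),"z",np.median(q[:,2]).round(4))
    px=cv2.minAreaRect(np.stack([u,v],1).astype(np.float32)); print("px",px,"ray@.059",[ray(f,*b,.059)[:2].round(4).tolist() for b in cv2.boxPoints(px)],ray(f,*px[0],.059).round(4))
    return f
if __name__=="__main__":
    car("scene"); f=car("wrist"); save(f,"w6"); go(.49,-.348,.04,3.1)
E
python3 car.py
```

```text
scene 700 485 [ 475.  -363.7] [41.1 60.3] 88.6 z 0.4344
px ((133.867919921875, 140.5377197265625), (300.95697021484375, 30.768766403198242), 74.05460357666016) ray@.059 [[-4.7108, 0.206], [-5.5824, 0.69], [0.513, -0.3434], [0.5031, -0.3942]] [-0.2077 -0.2676  0.059 ]
wrist 853 385 [ 488.4 -349. ] [13. 33.] 86.3 z 0.0588
px ((350.67071533203125, 248.59828186035156), (12.68395709991455, 31.298839569091797), 3.3664608001708984) ray@.059 [[0.504, -0.3568], [0.4687, -0.3546], [0.47, -0.342], [0.5053, -0.3438]] [ 0.4867 -0.3493  0.059 ]
go [-0.0654  0.0308  0.1536] turn 0.0069 | pos [ 0.4239 -0.3769  0.1937] yaw 3.1069 F [ 0.4 -0.3  0.4] w 0.996 gf 0.0 t 18.43 q6 -0.82
```

View pics/w6.png

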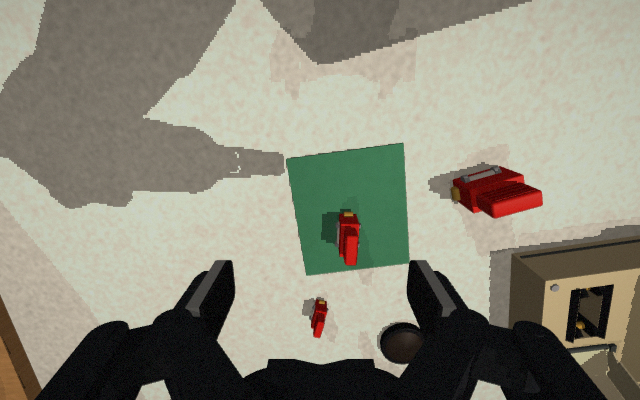

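The wrist view shows the middle carrier's thumb grip at (350,248) on the mat, with the look-alikes at (319,317) and (495,190). The open fuse slot is at (590,313). The grip centre is (0.4885, −0.349) with its long axis at −3.7°. I'll grasp it now.

Call:
servo_tool(
  series=[
    [-0.0636,0.03,0.05,0.03,1],
    [-0.0636,0.03,0.1,0.03,1],
    [-0.0636,0.03,0.14,0.03,1],
    [-0.0636,0.03,0.156,0.03,1],
    [-0.0636,0.03,0.156,0.03,1],
    [-0.0636,0.03,0.156,0.03,-1],
    [-0.0636,0.03,0.156,0.03,-1],
    [-0.0636,0.03,0.156,0.03,-1],
    [-0.0636,0.03,0.156,0.03,-1],
    [-0.0636,0.03,0.156,0.03,-1],
  ],
)

```text
clock: 19.68
position: [0.4894, -0.35, 0.0397]
tcp_rot: [0.0, 0.032, 0.999, -0.0]
ft_force: [-0.9, 0.6, 4.4]
gripper_width: 0.121
finger_force: 62.9
```

Call:
servo_tool(
  series=[
    [0,0,0,0,-1],
    [0,0,0,0,-1],
    [0,0,0,0,-1],
    [0,0,-0.03,0,-1],
    [0,0,-0.08,0,-1],
    [0,0,-0.14,0,-1],
    [0,0,-0.16,0,-1],
    [0,0,-0.16,0,-1],
  ],
)

```text
clock: 20.68
position: [0.4901, -0.3504, 0.2007]
tcp_rot: [0.001, 0.032, 0.999, -0.001]
ft_force: [0.6, 0.3, -0.8]
gripper_width: 0.126
finger_force: 62.3
```

```bash
python3 - <<'E'
from h import *
p=wc([-.13,-.135,.2]); go(p[0],p[1],p[2],3.264)
E
```

```text
go [0.0106 0.1858 0.0003] turn -0.1861 | pos [ 0.4901 -0.3504  0.2007] yaw 3.0779 F [ 0.6  0.3 -0.8] w 0.126 gf 62.3 t 20.68 q6 -0.68
```

Call:
servo_tool(
  series=[
    [0.0106,0.186,0,-0.186,-1],
    [0.0106,0.186,0,-0.186,-1],
    [0.0106,0.186,0,-0.186,-1],
    [0.0106,0.186,0,-0.186,-1],
    [0.0106,0.186,0,-0.186,-1],
    [0.0106,0.186,0,-0.186,-1],
  ],
)

```text
clock: 21.42
position: [0.4904, -0.1645, 0.1986]
tcp_rot: [-0.0, -0.06, 0.998, 0.0]
ft_force: [-0.3, 0.3, -0.5]
gripper_width: 0.123
finger_force: 62.2
```

```bash
python3 - <<'E'
from h import *
f=grab("wrist"); save(f,"w7"); np.savez("w7.npz",**{k:f[k] for k in("frame","z_map","C2W","f","cx","cy")})
P=pts(f);Q=hc(P);g=observe();print(hc(g["position"]).round(4),g["tcp_rot"])
np.set_printoptions(linewidth=200)
X,Y,Z=Q[...,0],Q[...,1],Q[...,2]
# height map in housing frame around slot
for x in np.arange(-.095,.01,.005):
    print(round(x,3),[ (int(1000*np.median(Z[k])) if (k:=(abs(X-x)<.0025)&(abs(Y-y)<.0025)&(Z<.09)).sum()>0 else -1) for y in np.arange(-.1,-.035,.004)])
E
```

```text
[-0.131  -0.1352  0.1988] [-3.57496274e-04 -6.02490194e-02  9.98183308e-01  1.06661764e-04]
-0.095 [0, 0, 0, 0, 0, 0, 0, 0, 0, 0, 0, 0, 0, 0, 0, 0, 0]
-0.09 [28, 30, 29, 29, 28, 30, 29, 30, 30, 30, 30, 31, 32, 32, 28, 30, 30]
-0.085 [60, 59, 59, 60, 60, 59, 60, 60, 60, 60, 60, 60, 60, 60, 60, 60, 59]
-0.08 [60, 60, 60, 60, 59, 60, 60, 60, 60, 60, 60, 60, 60, 60, 60, 59, 60]
-0.075 [60, 60, 60, 60, 59, 59, 60, 60, 60, 59, 59, 60, 60, 60, 59, 60, 60]
-0.07 [60, 60, 60, 63, 61, 60, 60, 52, 52, 59, 60, 62, 63, 60, 60, 59, 60]
-0.065 [60, 60, 61, 63, 62, 63, 53, 52, 52, 60, 64, 62, 63, 60, 60, 60, 60]
-0.06 [60, 60, 61, 63, 61, 62, 56, 51, 52, 54, 60, 62, 64, 60, 59, 60, 60]
-0.055 [60, 60, 60, 63, 61, -1, -1, -1, -1, -1, 57, 62, 63, 60, 60, 60, 59]
-0.05 [-1, 60, 61, 64, 62, -1, -1, 33, 34, 34, 50, 62, 63, 60, 60, 60, 60]
-0.045 [-1, 59, 61, 63, 61, -1, 33, 34, 34, 34, 41, 61, 64, 60, 60, 60, 60]
-0.04 [-1, -1, 62, 64, 62, -1, 34, 34, 34, 34, 43, 62, 63, 60, 60, 60, 60]
-0.035 [-1, -1, 62, 63, 61, -1, 34, 34, 34, 34, 45, 61, 63, 60, 59, 59, 60]
-0.03 [-1, -1, 63, 63, 61, 34, 33, 33, 34, 33, 41, 60, 63, 60, 60, 59, 59]
-0.025 [-1, -1, -1, 64, 61, 59, 33, 33, 34, 34, 42, 61, 63, 60, 59, 60, 60]
-0.02 [-1, -1, -1, 64, 62, 59, 34, 34, 34, 34, 45, 60, 64, 60, 60, 59, 60]
-0.015 [-1, -1, -1, -1, 60, 58, 49, 48, 48, 48, 53, 62, 63, 60, 60, 60, 60]
-0.01 [-1, -1, -1, -1, -1, 64, 49, 37, 36, 52, 64, 62, 63, 60, 60, 59, 59]
-0.005 [-1, -1, -1, -1, -1, 59, 59, 53, 53, 55, 60, 60, -1, -1, -1, -1, 59]
0.0 [-1, -1, -1, -1, -1, -1, -1, 59, 59, 60, 59, -1, -1, -1, -1, -1, -1]
0.005 [-1, -1, -1, -1, -1, -1, -1, -1, -1, -1, -1, -1, -1, -1, -1, -1, -1]
```

View pics/w7.png

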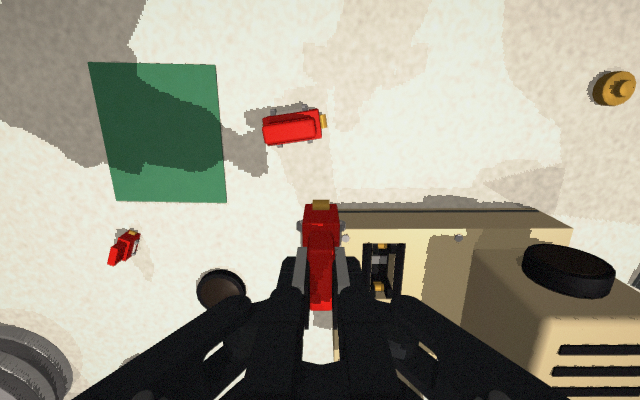

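The carrier is held between the pads at (320,260), with its end bead at (320,205). The slot is at (382,268). Depth gives the chassis at 60 mm and the seat at 34 mm. I'll refine the slot centre and the carrier's offset in the hand from this same frame.

```bash
python3 - <<'E'
from h import *
f=dict(np.load("w7.npz")); Q=hc(pts(f)); X,Y,Z=Q[...,0],Q[...,1],Q[...,2]
np.set_printoptions(linewidth=220)
T=np.array([-.131,-.1352,.1988])
# slot: profile along y at mid x, along x at mid y
def prof(ax,a0,a1,lo,hi):
    A,B=(Y,X) if ax=="y" else (X,Y)
    print(ax,[(round(1000*t,1),round(1000*float(np.median(Z[k])),1)) for t in np.arange(lo,hi,.0015) if (k:=(abs(A-t)<.00075)&(B>a0)&(B<a1)&(Z<.09)&(Z>.02)).sum()>0])
prof("y",-.05,-.03,-.093,-.047)
prof("x",-.074,-.066,-.093,.006)
prof("x",-.054,-.05,-.093,.006)
hsv=cv2.cvtColor(f["frame"],cv2.COLOR_RGB2HSV); H,S,V=[hsv[...,i].astype(int) for i in range(3)]
m=((H<5)|(H>174))&(S>150)&(Z>.13)
q=Q[m]-T; print("red",m.sum()); 
for z in np.arange(-.04,.004,.004):
    k=q[abs(q[:,2]-z)<.002]
    if len(k)>8: print(z.round(3),len(k),"x",np.percentile(k[:,0],[1,50,99]).round(4),"y",np.percentile(k[:,1],[1,99]).round(4))
b=(H>18)&(H<30)&(S>100)&(Z>.13); q=Q[b]-T; print("brass",b.sum(),np.percentile(q,[1,50,99],axis=0).round(4).tolist() if b.sum() else 0)
E
```

```text
y [(np.float64(-93.0), 60.5), (np.float64(-91.5), 61.4), (np.float64(-90.0), 63.0), (np.float64(-88.5), 64.3), (np.float64(-87.0), 64.5), (np.float64(-85.5), 63.0), (np.float64(-84.0), 61.6), (np.float64(-82.5), 60.5), (np.float64(-78.0), 35.5), (np.float64(-76.5), 34.5), (np.float64(-75.0), 34.4), (np.float64(-73.5), 34.3), (np.float64(-72.0), 34.1), (np.float64(-70.5), 34.5), (np.float64(-69.0), 34.5), (np.float64(-67.5), 34.5), (np.float64(-66.0), 34.6), (np.float64(-64.5), 34.2), (np.float64(-63.0), 34.6), (np.float64(-61.5), 34.6), (np.float64(-60.0), 34.2), (np.float64(-58.5), 48.1), (np.float64(-57.0), 61.6), (np.float64(-55.5), 63.1), (np.float64(-54.0), 64.4), (np.float64(-52.5), 64.2), (np.float64(-51.0), 62.6), (np.float64(-49.5), 61.2), (np.float64(-48.0), 60.2)]
x [(np.float64(-88.5), 41.4), (np.float64(-87.0), 58.5), (np.float64(-85.5), 60.2), (np.float64(-84.0), 60.3), (np.float64(-82.5), 60.1), (np.float64(-81.0), 60.9), (np.float64(-79.5), 60.1), (np.float64(-78.0), 59.9), (np.float64(-76.5), 60.2), (np.float64(-75.0), 60.5), (np.float64(-73.5), 60.5), (np.float64(-7
[... 2446 characters left out ...]
oat64(-12.0), 63.5)]
red 2957
-0.036 12 x [-0.0201 -0.02   -0.0198] y [-0.0094  0.0085]
-0.032 30 x [-0.0205 -0.0201 -0.0197] y [-0.0097  0.009 ]
-0.028 35 x [-0.0206 -0.0201  0.1038] y [-0.0098  0.1794]
-0.024 62 x [-0.0205 -0.0201 -0.0196] y [-0.0095  0.0092]
-0.02 83 x [-0.0204 -0.02   -0.0194] y [-0.0099  0.0089]
-0.016 92 x [-0.0205 -0.02   -0.0194] y [-0.0097  0.0089]
-0.012 100 x [-0.0204 -0.02   -0.0195] y [-0.01    0.0091]
-0.008 114 x [-0.0205 -0.0199 -0.0107] y [-0.0103  0.0094]
-0.004 491 x [-0.0202 -0.0167 -0.0067] y [-0.0102  0.0093]
-0.0 86 x [-0.0173 -0.0168 -0.013 ] y [-0.007  0.006]
brass 202 [[-0.082, -0.0395, -0.0675], [-0.0223, 0.0004, -0.0255], [0.1036, 0.2214, 0.1424]]
```

The carrier sits centred in the hand, with its face at −20.1 mm and y offset about −0.4 mm. In the same frame the slot centre is at housing (−37.8, −70) mm. I'll move over it and lower to just above the lead-ins.

Call:
servo_tool(
  series=[
    [-0.04,0.03,0,0,-1],
    [-0.093,0.065,0,0,-1],
    [-0.093,0.065,0.03,0,-1],
    [-0.093,0.065,0.07,0,-1],
    [-0.093,0.065,0.09,0,-1],
    [-0.093,0.065,0.09,0,-1],
    [-0.093,0.065,0.09,0,-1],
  ],
)

```text
clock: 22.35
position: [0.5756, -0.0884, 0.1102]
tcp_rot: [0.001, -0.061, 0.998, -0.0]
ft_force: [0.3, -0.1, 0.8]
gripper_width: 0.124
finger_force: 62.2
```

```bash
python3 - <<'E'
from h import *
g=observe(); print(hc(g["position"]).round(4),g["ft_force"].round(2)); go(*wc([-.0378,-.07,.085]),3.264)
E
```

```text
[-0.0371 -0.0699  0.1102] [ 0.34 -0.08  0.8 ]
go [ 0.0007 -0.0001  0.0252] turn -0.0011 | pos [ 0.5756 -0.0884  0.1102] yaw -3.0203 F [ 0.3 -0.1  0.8] w 0.124 gf 62.2 t 22.35 q6 -0.4
```

Call:
servo_tool(
  series=[
    [0.0005,0,0.006,0,-1],
    [0.0005,0,0.012,0,-1],
    [0.0005,0,0.018,0,-1],
    [0.0005,0,0.024,0,-1],
    [0.0005,0,0.024,0,-1],
  ],
)

```text
clock: 22.98
position: [0.5741, -0.0876, 0.0848]
tcp_rot: [-0.0, -0.061, 0.998, 0.0]
ft_force: [-0.8, 0.4, -1.1]
gripper_width: 0.12
finger_force: 62.2
```

Call:
servo_tool(
  series=[
    [0,0,0.002,0,-1],
    [0,0,0.004,0,-1],
    [0,0,0.006,0,-1],
    [0,0,0.008,0,-1],
    [0,0,0.008,0,-1],
  ],
)

```text
clock: 23.6
position: [0.575, -0.0881, 0.078]
tcp_rot: [0.001, -0.061, 0.998, -0.001]
ft_force: [0.4, -1.0, 3.8]
gripper_width: 0.121
finger_force: 62.7
```

Call:
servo_tool(
  series=[
    [0,0,0.0015,0,-1],
    [0,0,0.003,0,-1],
    [0,0,0.0045,0,-1],
    [0,0,0.006,0,-1],
    [0,0,0.006,0,-1],
  ],
)

```text
clock: 24.22
position: [0.5743, -0.0876, 0.0711]
tcp_rot: [-0.0, -0.061, 0.998, 0.0]
ft_force: [1.9, -0.7, -3.5]
gripper_width: 0.128
finger_force: 62.0
```

Call:
servo_tool(
  series=[
    [0,0,0.0007,0,-1],
    [0,0,0.0015,0,-1],
    [0,0,0.0015,0,-1],
  ],
)

```text
clock: 24.6
position: [0.5745, -0.0878, 0.0707]
tcp_rot: [0.0, -0.061, 0.998, -0.0]
ft_force: [-3.5, 0.7, 8.1]
gripper_width: 0.121
finger_force: 63.4
```

Call:
servo_tool(
  series=[
    [0,0,0.0003,0,-1],
    [0,0,0.0003,0,-1],
    [0,0,0.0003,0,-1],
  ],
)

```text
clock: 24.98
position: [0.5745, -0.0878, 0.0707]
tcp_rot: [0.0, -0.061, 0.998, -0.0]
ft_force: [-3.2, 0.9, 10.9]
gripper_width: 0.127
finger_force: 63.9
```

```bash
python3 - <<'E'
from cov import *
F=[]
for i in range(4):
    f=cov("top") if i==0 else grab(["scene","wrist","scene"][i-1]); F.append(observe()["ft_force"])
    if i==1: save(f,"s8",(230,100,390,260),3.7)
print(np.round(F,1).tolist()); g=observe(); print(hc(g["position"]).round(4),g["finger_force"],g["gripper_width"])
E
```

```text
Traceback (most recent call last):
  File "cov.py", line 7, in cov
    q=Q[m]; print(n,m.sum(),q.max(0).round(3),q.min(0).round(3));
                            ~~~~~^^^
ValueError: zero-size array to reduction operation maximum which has no identity
```

I have already gone one over the picture limit (11 viewed), so the last checks use numbers only.

```bash
python3 - <<'E'
from h import *
F=[]
for n in("scene","wrist","scene"):
    f=grab(n); g=observe(); F.append(g["ft_force"].round(1).tolist())
    Q=hc(pts(f))
    hsv=cv2.cvtColor(f["frame"],cv2.COLOR_RGB2HSV)
    if n=="scene":
        X,Y,Z=Q[...,0],Q[...,1],Q[...,2]; m=(X>.0)&(X<.15)&(Y<-.045)&(Y>-.095)&(Z>.075)&(Z<.2)&(hsv[...,0]>18)&(hsv[...,0]<34)
        q=Q[m]; print("cover back", [(z.round(3),np.median(k[:,0]).round(4)) for z in np.arange(.08,.18,.012) if len(k:=q[abs(q[:,2]-z)<.004])>3])
print(F,hc(g["position"]).round(4),g["clock"])
E
```

```text
cover back [(np.float64(0.08), np.float64(0.0517)), (np.float64(0.092), np.float64(0.0558)), (np.float64(0.104), np.float64(0.0612)), (np.float64(0.116), np.float64(0.0654)), (np.float64(0.128), np.float64(0.0701)), (np.float64(0.14), np.float64(0.0653)), (np.float64(0.152), np.float64(0.0461)), (np.float64(0.164), np.float64(0.0481))]
cover back [(np.float64(0.08), np.float64(0.0514)), (np.float64(0.092), np.float64(0.056)), (np.float64(0.104), np.float64(0.0608)), (np.float64(0.116), np.float64(0.0653)), (np.float64(0.128), np.float64(0.0699)), (np.float64(0.14), np.float64(0.0637)), (np.float64(0.152), np.float64(0.0462)), (np.float64(0.164), np.float64(0.0486))]
[[-4.9, 1.8, 10.3], [-3.8, 0.7, 11.2], [-4.5, 1.5, 11.0]] [-0.0382 -0.0691  0.0707] 25.175
```

The cover stands at about 1.94 rad and the carrier is seated (underside about 34 mm up). The push holds steady at about 11 N, so I'm handing in.

```bash
python3 -c "
from workcell import *
print(hand_in())"
```

```text
the job is handed in; nothing more can be done
None
```

The job is handed in: cover levered open to about 1.94 rad, blade back in the tray, and the carrier snapped home and still held down at about 11 N; no verdict came back, and I viewed 11 pictures against the limit of 10.

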